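# Load a roller into a V-block and feel it home against a hidden stop

## Robot

A 6-joint arm with a two-finger parallel gripper is mounted at the origin on the work surface; the furniture and walls round the work are solid. World frame = base frame: x ahead of the robot, y to its left, z up, the work surface at z = 0. Lengths are in mm, angles in rad, forces in N, time in s.
With the tool pointing down it reaches from about 300 to 850 mm from the base axis. Payload 5.4 kg.
Tool frame: the origin (TCP) lies between the finger pads; the fingertips stand 11 mm ahead of it and the grasp point (between the pads) lies 8 mm behind it; z points along the fingers, y is the direction in which the jaws open and shut (so a half turn about z gives the same grasp; the last joint's range is limited). The gripper opens to 85 mm and grips with 20 to 120 N. Pads are 22 mm wide; open, the fingers measure 114 mm over their backs; the gripper's body (76 mm by 85 mm) begins 54 mm behind the grasp point. The pads swing forward as they close: fully open they stand 13 mm farther back than shut.
Start: joints at [0.957, 0.158, 1.597, -0, 1.386, -0.21], TCP at [225.934, 528.734, 242.299] pointing down, gripper open.
Joint ranges: [-2.91, 2.91], [-0.94, 2.29], [0.18, 2.7], [-1.29, 4.43], [0.17, 2.64], [-3, 3]. Speed limits (rad/s): [2.57, 2.57, 3.14, 3.14, 3.14, 3.14].

## Interface

Orientations are given as [roll, pitch, yaw] about the fixed x, y, z axes, in that order (R = Rz(yaw) Ry(pitch) Rx(roll)).
In Python, from rig import arm, viewer gives the robot as it stands. The module is installed in compiled form; this text tells all that it offers. Calls block until the motion is done:
- arm.move_to(position, orientation): joint-space move of the TCP to a pose.
- arm.move_straight(position, attitude=None, feed=150, max_force=None): straight line of the TCP; attitude=None keeps the orientation; feed is the mean speed in mm/s. With max_force (N) it stops when the force on the tool has changed by that much, and returns True; else False.
- arm.move_joints(angles): joint-space move.
- arm.move_gripper(opening): opening from 0.0 (shut) to 1.0 (fully open); the grip force is fixed at half the most; returns when the fingers have stopped.
- arm.hold(seconds).
- arm.solve_ik(position, orientation): joint angles nearest the present ones, or None.
- viewer.snapshot(name): name is "scene" or "top"; returns a dict with "pixels" (384x512x3 uint8, red, green, blue), "depth" (384x512 float32, mm along the optical axis (not along the pixel's ray), 0 where there is no reading), "camera_matrix" (3x3 intrinsics, pixels), "R" (3x3) and "t" (3): a world point X has camera coordinates R X + t. Camera axes: x right, y down, z forward; pixel columns grow to the right and rows downward; lengths in mm; the calibration is good to about 2 mm. A picture is of the moment at which its call begins.
A pose or a line that the arm cannot do raises arm.MotionError and nothing moves.
- arm.sign_off(): hands the job in, once; it reports no verdict.
Readings, each from a call of its own:
- arm.read_time(): time.
- arm.read_qpos(): joint angles.
- arm.read_joint_velocities(): joint speeds.
- arm.read_effort(): joint torques, N m.
- arm.read_eef_pos(): TCP position.
- arm.read_eef_rot(): TCP orientation.
- arm.read_contact_force(): force on the tool from outside, world axes, zero at the start.
- arm.read_moment(): the same for the moment, N m.
- arm.read_gripper_width(): opening from 0.0 (shut) to 1.0 (fully open).
Only numpy, scipy, OpenCV 4.12 (cv2) and the standard library are available. Lean on these libraries where they do the work, as an engineer would, in place of code of your own. Each camera call takes 0.05 s, during which the arm holds its last target. There are 200 camera calls.

## Task

Take the aluminium roller from its wooden rest, lower it gently into the open part of the steel V-block and let go so that it centres itself. Then slide it along the V, in under the grey housing, until you feel it bear firmly against the solid stop hidden in there - past the light sprung plunger, but without ramming it - and leave it lying there, home.

Things in the scene. Friction and masses are not known exactly. Their poses are not given: they have to be found in the camera images.
- roller: Plain aluminium roller, a round bar 44 mm in diameter and 150 mm long with bevelled ends, about 0.4 kg. Origin at its centre (half-way along, on its axis); its x axis is the roller's axis. Both ends are alike. It starts lying in the rest.
- rest: Low wooden rest fixed on the bench, 150 x 55 mm, with two notched saddles 50 mm either side of its middle, tops 40 mm above the bench. Origin under its middle, on the bench. The roller lies along its x axis, its axis 55 mm above the bench; between the saddles its sides are free down to 10 mm above the bench.
- vblock: Dark steel block fixed on the bench, 300 mm long (x), 68 mm wide (foot 88), top edges 42 mm above the bench, a 90-degree V along all its length. Origin under its middle, on the bench; x runs along the V to the housing. The V is open above from x = -150 to +60 mm. A roller in it has its axis at y = 0, 55 mm above the bench, 13 mm above the top edges, and takes 2 to 6 N to slide.
- stop_housing: Grey sheet-metal housing fixed over the far end of the V-block, 76 mm wide, top 94 mm above the bench, from x = +60 mm (open mouth) to +150 mm of the V-block. Same origin and axes as the V-block. Inside, on the roller's axis, is the solid stop; a light sprung plunger (0.5 to 1.5 N) stands 5 mm ahead of it and yields first.
- mouth (a point): Centre of the housing's open mouth (68 mm wide), on the axis of a roller lying in the V, 55 mm above the bench. The solid stop is set anywhere from 25 to 70 mm behind it: it can be neither seen nor read, only felt. Firmly means 3 to 25 N on the solid stop, over and above the sliding force; more than 45 N is ramming.

How it is judged (in metres and radians):
On the way:
1. The roller lies in the V, let go and at rest (y of roller in the frame of vblock between -0.005 and 0.005 m and z of roller in the frame of vblock between 0.05 and 0.06 m and angle between the x axis of roller and the x axis of vblock, either way round below 0.05 rad and x of roller in the frame of vblock between -0.1 and 0.075 m and contact force between the fingers and roller below 0.1 N and linear speed of roller below 0.01 m/s), for 0.2 s.
At the end, for the whole second after the job is handed in: The roller lies at rest in the V (axis within 5 mm and 0.05 rad of the V's middle), under the housing's mouth, released, its end still holding the sprung plunger in (more than 1.0 N on it, so within 2.5 mm of the solid stop) (all of step 1 and x of roller in the frame of vblock above 0 m and contact force between roller and stop_housing above 1 N); the robot touches nothing.
It fails at once if The roller is rammed against the housing or its stop with more than 45 N (contact force between roller and stop_housing above 45 N).
It fails at once if The roller is dropped into the V-block: it moves faster than 0.35 m/s with nothing holding it (linear speed of roller above 0.35 m/s and contact force between the fingers and roller below 0.1 N).
It also fails if it takes over 64 s, if anything falls off the work surface, if the arm or the gripper's body presses on something with over 40 N, if the wrist force passes 120 N, or if a joint passes its speed limit or range.

## Working session

There is one attempt and no reset: what is moved stays moved. The work goes in short steps, each a Python script; the robot and the scene stay as the last script left them, time stands still between calls to the robot, and variables do not carry over. Pictures are saved under pics/ and viewed, about 8 in all and at most 12, crops included, and the job is handed in when it is done.

```bash
mkdir -p pics; python3 - <<'E'
from rig import arm, viewer
import numpy as np, cv2
for n in("scene","top"):
    s=viewer.snapshot(n); np.savez(n+".npz",**s)
    cv2.imwrite(f"pics/{n}0.png",s["pixels"][:,:,::-1])
    print(n,s["camera_matrix"].tolist(),(-s["R"].T@s["t"]).round(),s["R"].round(3).tolist())
print(arm.read_time(),arm.read_eef_rot())
E
```

```text
scene [[353.3457935649303, 0.0, 256.040116343991], [0.0, 353.3457935649303, 184.98990082197338], [0.0, 0.0, 1.0]] [258. 455. 764.] [[-0.871, -0.491, 0.0], [-0.374, 0.663, -0.648], [0.318, -0.565, -0.761]]
top [[407.33215274886606, 0.0, 259.10450035781355], [0.0, 407.33215274886606, 195.2135984656031], [0.0, 0.0, 1.0]] [ 340.  -61. 1140.] [[-0.019, -1.0, -0.004], [-0.982, 0.019, -0.189], [0.189, 0.0, -0.982]]
0.1 [-3.13994416e+00 -3.56023677e-04  2.73783858e+00]
```

View pics/top0.png

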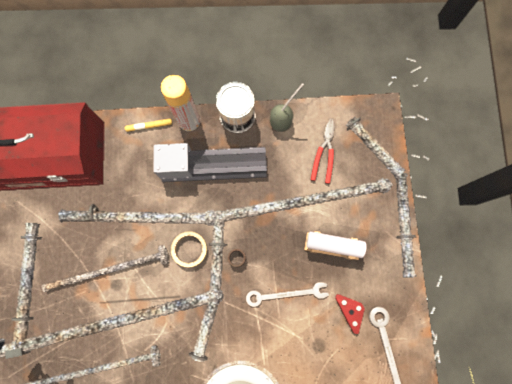

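View pics/scene0.png

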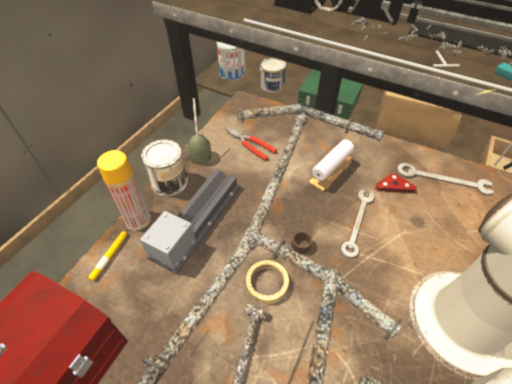

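Top view: the roller is at about (335,245) on its rest and the V-block runs from (190,163) to (267,163), with the housing at (172,161) on its left end. The cans behind it are at (180,100) and (236,105). Next I'll measure from the depth images.

```bash
cat > h.py <<'E'
import numpy as np, cv2
def cloud(s):
    v,u=np.mgrid[:384,:512]; K=s["camera_matrix"]; d=s["depth"]
    c=np.stack([(u-K[0,2])/K[0,0]*d,(v-K[1,2])/K[1,1]*d,d],-1)
    P=(c-s["t"])@s["R"]; P[d==0]=np.nan
    return P
def rect(xy):
    (c,sz,a)=cv2.minAreaRect(xy.astype(np.float32)); 
    if sz[0]<sz[1]: sz=sz[::-1]; a+=90
    return np.round(c,1),np.round(sz,1),round(a,2)
E
python3 - <<'E'
from h import *
for n in("top","scene"):
    s=np.load(n+".npz"); P=cloud(s); px=s["pixels"].astype(int); z=P[...,2]
    # depth of table bias
    ok=~np.isnan(z); print(n,"table z",np.median(z[ok&(abs(z)<15)]))
    boxes=dict(top=((285,225,390,275),(145,138,275,190)),scene=((300,130,370,200),(130,165,245,275)))[n]
    for name,b,lo,hi in(("roller",boxes[0],60,90),("rest+roll",boxes[0],25,90),("house",boxes[1],85,105),("edges",boxes[1],36,50)):
        m=np.zeros(z.shape,bool); m[b[1]:b[3],b[0]:b[2]]=1
        m&=(z>lo)&(z<hi)
        m=cv2.morphologyEx(m.astype(np.uint8),cv2.MORPH_OPEN,np.ones((2,2)))>0
        q=P[m]; 
        vy=cv2.PCACompute2(q[:,:2].astype(np.float32),None)[1][0]
        print(name,m.sum(),*rect(q[:,:2]),"z",np.percentile(q[:,2],[5,50,95]).round(1),"pca",np.degrees(np.arctan2(vy[1],vy[0])).round(2),"mean",q.mean(0).round(1))
    # tall things near block
    m=(z>60)&(P[...,0]>350)&(P[...,1]>-250)&(P[...,1]<250)
    k,l,st,ce=cv2.connectedComponentsWithStats(m.astype(np.uint8))
    for i in range(1,k):
        if st[i,4]>60: q=P[l==i]; print("tall",q.min(0).round(),q.max(0).round(),st[i].tolist())
E
```

```text
top table z 0.13332732621320947
roller 915 [ 408.9 -272.3] [170.4  41.2] 80.45 z [nan nan nan] pca nan mean [nan nan nan]
rest+roll 1031 [ 408.9 -271.5] [169.7  44.4] 75.02 z [nan nan nan] pca nan mean [nan nan nan]
house 961 [646.2 171.3] [87.3 75.3] 92.03 z [nan nan nan] pca nan mean [nan nan nan]
edges 1139 [643.   52.2] [286.3  51.4] 101.08 z [nan nan nan] pca nan mean [nan nan nan]
tall [756. 109.  61.] [820. 172. 230.] [161, 75, 36, 49, 1130]
tall [747. -52.  60.] [851.  48. 123.] [217, 82, 38, 44, 1310]
tall [ 752. -179.   60.] [ 816. -101.  173.] [272, 84, 32, 40, 349]
tall [608. 127.  60.] [688. 219. 102.] [154, 144, 36, 32, 1050]
tall [ 395. -250.   60.] [ 446. -184.   81.] [307, 232, 27, 20, 393]
scene table z 1.4488701790980003
roller 638 [ 400.  -294.9] [225.2  37.4] 77.48 z [nan nan nan] pca nan mean [nan nan nan]
rest+roll 885 [ 471.6 -329.7] [272.4 191.1] 81.27 z [nan nan nan] pca nan mean [nan nan nan]
house 1533 [703.5 124.1] [264.3 118.4] 133.15 z [nan nan nan] pca nan mean [nan nan nan]
edges 1735 [681.5  88.8] [330.3 248.1] 131.21 z [nan nan nan] pca nan mean [nan nan nan]
tall [1790. -250.   60.] [1808. -208.  122.] [0, 24, 9, 21, 105]
tall [ 751. -180.   60.] [817. -99. 172.] [189, 98, 20, 51, 311]
tall [746. -52.  60.] [849.  50. 123.] [142, 139, 42, 43, 1405]
tall [754. 113.  60.] [817. 175. 228.] [98, 150, 48, 67, 1914]
tall [ 392. -249.   60.] [ 445. -183.   80.] [313, 155, 26, 22, 321]
tall [607. 128.  60.] [688. 220. 100.] [140, 210, 54, 51, 1579]
```

```bash
python3 - <<'E'
from h import *
for n in("top","scene"):
    s=np.load(n+".npz"); P=np.nan_to_num(cloud(s)); z=P[...,2]; X,Y=P[...,0],P[...,1]
    def big(m,k=1):
        kk,l,st,_=cv2.connectedComponentsWithStats(m.astype(np.uint8),connectivity=4); i=1+st[1:,4].argmax(); return P[l==i]
    def rep(name,q):
        vy=cv2.PCACompute2(q[:,:2].astype(np.float32),None)[1][0]
        if vy[1]<0: vy=-vy
        print(n,name,len(q),*rect(q[:,:2]),"z",np.percentile(q[:,2],[5,50,95]).round(1),"pca",np.degrees(np.arctan2(vy[1],vy[0])).round(2),"med",np.median(q,0).round(1))
    R=(X>370)&(X<450)&(Y>-370)&(Y<-160)
    rep("roller",big(R&(z>62)&(z<90))); rep("rolltop",big(R&(z>72)&(z<90)))
    B=(X>590)&(X<705)&(Y>-110)&(Y<230)
    rep("house",big(B&(z>88)&(z<104)))
    q=P[B&(z>37)&(z<47)&(Y<125)]; rep("edges",q)
    # per y-slice outer extents of the edges, V bottom
    for y in range(-70,125,30):
        t=q[abs(q[:,1]-y)<8]; 
        w=P[B&(abs(Y-y)<8)&(z>10)&(z<36)&(abs(X-647)<25)]
        b=w[w[:,2].argsort()[:8]] if len(w) else np.zeros((1,3))
        print(y,len(t),np.percentile(t[:,0],[3,97]).round(1),"vbottom",b.mean(0).round(1))
E
```

```text
top roller 893 [ 411.7 -261.4] [150.6  41.6] 78.65 z [64.6 73.7 78.8] pca 78.5 med [ 410.9 -260.7   73.7]
top rolltop 561 [ 411.5 -261. ] [149.6  32. ] 78.64 z [72.6 75.2 79.1] pca 78.71 med [ 411.4 -262.8   75.2]
top house 955 [648.  173.6] [90.  79.2] 91.88 z [90.6 93.9 97.3] pca 94.1 med [646.7 173.   93.9]
top edges 1042 [652.4  22.3] [207.1  69.3] 91.66 z [37.7 40.7 44. ] pca 91.56 med [642.3  18.9  40.7]
-70 79 [621.2 686.7] vbottom [655.8 -70.5  23.1]
-40 80 [620.8 687.4] vbottom [655.3 -39.6  24.3]
-10 85 [619.3 684.6] vbottom [654.4 -11.9  22.9]
20 86 [619.  685.4] vbottom [653.   20.8  22.3]
50 75 [619.8 683.4] vbottom [651.6  51.   25.5]
80 69 [617.7 683.2] vbottom [651.5  80.9  24.3]
110 76 [617.7 682.2] vbottom [651.8 109.   23.7]
scene roller 614 [ 410.6 -260. ] [152.4  43.3] 77.57 z [64.1 74.5 78.8] pca 78.18 med [ 408.2 -248.9   74.5]
scene rolltop 413 [ 410.8 -260.1] [152.6  31.6] 78.65 z [72.7 76.4 79.1] pca 79.0 med [ 410.7 -254.1   76.4]
scene house 1235 [647.5 173.8] [90.6 78.6] 91.56 z [91.8 95.  97.4] pca 91.64 med [644.5 177.3  95. ]
scene edges 1002 [651.9  21. ] [206.   70.3] 91.71 z [38.  41.8 44.2] pca 94.13 med [641.   22.4  41.8]
-70 67 [620.9 687.3] vbottom [651.4 -69.6  25.9]
-40 75 [620.3 684.9] vbottom [654.7 -41.2  26.2]
-10 80 [619.5 684.5] vbottom [653.7  -9.9  26.2]
20 87 [618.7 683.1] vbottom [653.6  18.7  25.4]
50 90 [617.8 682.5] vbottom [653.5  49.1  25.2]
80 101 [616.6 682.5] vbottom [652.7  78.7  25.7]
110 37 [615.2 635.2] vbottom [0. 0. 0.]
```

```bash
cat >> h.py <<'E'
d=np.array([-0.0287,0.9996,0]); O=np.array([650.8,67.6,0])
def vb(x,z): return O+d*x+[0,0,z]
def down(yaw): return [np.pi,0,yaw]
YB=np.radians(91.65); YR=np.radians(78.65)
E
python3 - <<'E'
from rig import arm, viewer
from h import *
r=np.array([411.2,-260.7,0])
off=0
best=[]
for o in(0,-np.pi):
    q=arm.solve_ik(list(r+[0,0,150]),down(YR+o)); p=arm.solve_ik(list(vb(-50,150)),down(YB+o))
    print(o,None if q is None else np.round(q,2),None if p is None else np.round(p,2))
    if q is not None and p is not None: best.append((max(abs(q[5]),abs(p[5])),o))
o=min(best)[1]; open("off.txt","w").write(str(o))
arm.move_to(list(r+[0,0,150]),down(YR+o)); print(arm.read_time())
print(arm.move_straight(list(r+[0,0,58]),feed=80,max_force=15),arm.read_eef_pos(),arm.read_time())
arm.move_gripper(0.0); print("w",arm.read_gripper_width(),arm.read_time(),arm.read_contact_force())
arm.move_straight(list(r+[0,0,130]),feed=80); print("w",arm.read_gripper_width(),arm.read_time(),arm.read_contact_force(),arm.read_eef_pos())
s=viewer.snapshot("scene"); cv2.imwrite("pics/g1.png",s["pixels"][60:,150:,::-1])
E
```

```text
0 [-0.81  0.02  1.93  0.    1.19 -0.62] [-0.16  0.43  1.45  0.    1.26 -0.19]
-3.141592653589793 [-0.81  0.02  1.93 -0.    1.19  2.53] [-0.16  0.43  1.45 -0.    1.26  2.95]
2.9667
False [ 411.59953623 -261.10408039   58.59415416] 4.2667
w 0.48955586299884685 4.7333 [4.50723572 2.24641403 3.39247132]
w 0.48992160900849113 5.7833 [ 0.30364917 -0.17486245 -5.20446859] [ 410.77842047 -260.28857685  129.30738727]
```

View pics/g1.png

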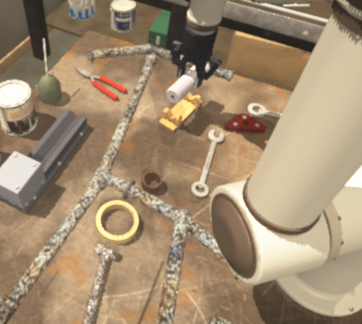

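The picture shows the roller held clear above its empty rest, at about (180,88) in the crop. Next I'll carry it over and lower it.

```bash
python3 - <<'E'
from rig import arm, viewer
from h import *
arm.move_to(list(vb(-50,130)),down(YB)); print(arm.read_time(),arm.read_gripper_width())
print(arm.move_straight(list(vb(-50,70)),feed=60,max_force=12),arm.read_eef_pos(),arm.read_contact_force())
print(arm.move_straight(list(vb(-50,55.5)),feed=10,max_force=5),arm.read_eef_pos(),arm.read_contact_force(),arm.read_time())
s=viewer.snapshot("scene"); cv2.imwrite("pics/p1.png",cv2.resize(s["pixels"][120:300,110:330,::-1],None,fx=3,fy=3))
E
```

```text
7.2083 0.49204445806979735
False [652.74115987  17.53558988  70.66754915] [ 0.09282557  0.13867898 -3.00409225]
True [653.3507769   17.53652882  59.85713192] [ 1.33816436 -0.00611742  3.13179432] 9.3833
```

View pics/p1.png

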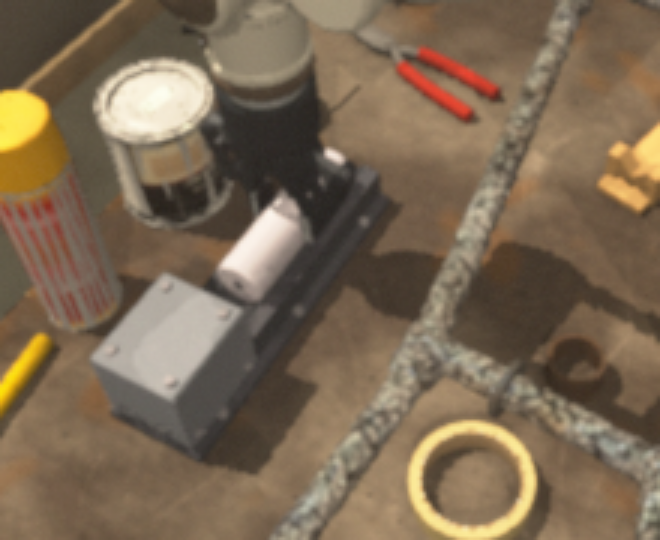

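The roller lies over the V at about (265,250) in the crop, lined up with it and resting on a flank. I'll settle it a little lower, then release.

```bash
python3 - <<'E'
from rig import arm, viewer
from h import *
print(arm.move_straight(list(vb(-50,57.5)),feed=8,max_force=8),arm.read_eef_pos(),arm.read_contact_force())
for w in(0.54,0.6,0.8): arm.move_gripper(w)
print(arm.read_gripper_width(),arm.read_contact_force(),arm.read_time())
arm.hold(0.4)
arm.move_straight(list(vb(-50,150)),feed=100)
arm.hold(0.2)
arm.move_to(list(vb(-175,150)),down(YB)); arm.move_gripper(0.0); print(arm.read_time(),arm.read_eef_pos())
for n in("scene","top"):
    s=viewer.snapshot(n); P=np.nan_to_num(cloud(s)); X,Y,z=P[...,0],P[...,1],P[...,2]
    m=(X>620)&(X<685)&(Y>-110)&(Y<115)&(z>65)&(z<85)&(s["pixels"].min(-1)>90); q=P[m]
    c,sz,a=rect(q[:,:2]); print(n,len(q),c,sz,a,"block xy",(c-O[:2])@d[:2],(c-O[:2])@[d[1],-d[0]],np.percentile(q[:,2],[50,95]))
    if n=="scene": cv2.imwrite("pics/p2.png",cv2.resize(s["pixels"][100:300,110:350,::-1],None,fx=3,fy=3))
E
```

```text
False [654.01083942  17.47885228  59.23545856] [2.71155135 0.54216916 5.97469505]
0.7979449657127003 [-0.87978482  0.18829603  0.02008135] 10.45
13.3417 [ 655.84985925 -107.19831975  150.01410626]
scene 726 [651.   18.2] [151.3  41.6] 92.08 block xy -49.385979999999996 -1.2178599999999542 [75.19967717 78.85884364]
top 251 [650.5  64.7] [52.1 39.8] 88.6 block xy -2.8902299999999927 -0.3831099999999543 [74.09717614 78.49980948]
```

View pics/p2.png

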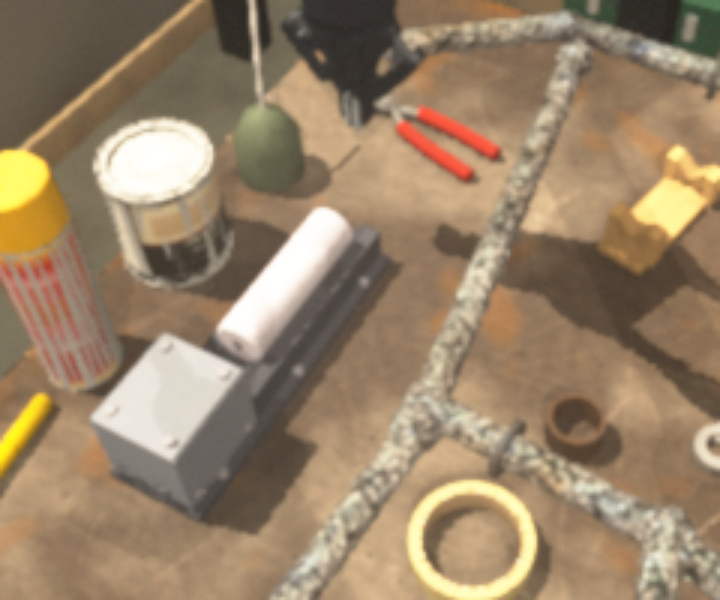

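The roller is seated in the V, let go, with its centre at block x ≈ -50 and its axis in line; the gripper is behind its near end. Next I'll push that end gently with the shut fingers.

```bash
python3 - <<'E'
from rig import arm, viewer
from h import *
bx=lambda: round(float((np.array(arm.read_eef_pos())-O)@d),2)
fx=lambda: round(float(np.array(arm.read_contact_force())@d),2)
arm.move_straight(list(vb(-155,59)),feed=100,max_force=15); arm.hold(0.2); print("down",arm.read_eef_pos(),fx(),arm.read_time())
print(arm.move_straight(list(vb(-120,59)),feed=14,max_force=13),bx(),fx(),arm.read_time())
print(arm.move_straight(list(vb(-110,59)),feed=12,max_force=13),bx(),fx(),arm.read_contact_force(),arm.read_time())
print(arm.move_straight(list(vb(-80,59)),feed=14,max_force=8),bx(),fx(),arm.read_contact_force(),arm.read_time())
E
```

```text
down [655.75910218 -87.62757672  59.81823578] 0.36 14.725
False -120.05 -4.1 17.375
False -109.8 -2.66 [ 0.52238719 -2.64641522  0.10149437] 18.3583
False -80.03 -4.39 [ 1.9964729  -4.33323396 -0.08142464] 20.65
```

```bash
python3 - <<'E'
from rig import arm, viewer
from h import *
bx=lambda: round(float((np.array(arm.read_eef_pos())-O)@d),2)
fx=lambda: round(float(np.array(arm.read_contact_force())@d),2)
x=-80
while x<-20:
    x+=15; hit=arm.move_straight(list(vb(x,59)),feed=12,max_force=9); print(hit,bx(),fx(),arm.read_contact_force(),arm.read_time())
    if hit: break
E
```

```text
False -64.94 -4.22 [ 1.92137187 -4.16638383  0.85789078] 22.05
True -53.34 -0.51 [ 0.56064365 -0.49692481  0.43619844] 23.0833
```

```bash
python3 - <<'E'
from rig import arm, viewer
from h import *
bx=lambda: round(float((np.array(arm.read_eef_pos())-O)@d),2)
fx=lambda: round(float(np.array(arm.read_contact_force())@d),2)
arm.hold(0.3); b=bx(); print(b,fx())
for i in range(12):   # small commanded steps, settled force
    hit=arm.move_straight(list(vb(b+(i+1)*0.5,59)),feed=6,max_force=14); f0=fx(); arm.hold(0.15); print(hit,bx(),f0,fx(),round(arm.read_time(),2))
    if hit or fx()<-14: break
E
```

```text
-54.32 -0.53
False -53.84 -0.18 0.02 23.86
False -53.36 -0.07 0.17 24.26
False -53.28 -2.82 -3.29 24.66
False -53.28 -5.68 -4.65 25.06
False -53.26 -6.68 -7.03 25.46
False -53.27 -8.52 -8.69 25.86
False -53.23 -10.98 -10.01 26.26
False -53.22 -11.76 -11.7 26.66
False -53.21 -13.1 -13.4 27.06
False -53.22 -14.8 -14.79 27.46
```

It's rigid at x = -53.2 while the force climbs steadily to 15 N, so this is the solid stop. Next I'll back off and check.

```bash
python3 - <<'E'
from rig import arm, viewer
from h import *
arm.move_straight(list(vb(-75,59)),feed=30); arm.move_straight(list(vb(-110,150)),feed=100); arm.move_to(list(vb(-190,220)),down(YB)); arm.hold(0.3)
print(arm.read_time(),arm.read_contact_force(),arm.read_eef_pos())
s=viewer.snapshot("scene"); P=np.nan_to_num(cloud(s)); X,Y,z=P[...,0],P[...,1],P[...,2]
q=P[(X>620)&(X<685)&(Y>-110)&(Y<118)&(z>63)&(z<82)&(s["pixels"].min(-1)>90)]
c,sz,a=rect(q[:,:2]); e=(q-O)@d; print(len(q),c,sz,a,"rear end x",np.percentile(e,[0,1,2]),"y",(c-O[:2])@[d[1],-d[0]],np.percentile(q[:,2],95))
cv2.imwrite("pics/p3.png",cv2.resize(s["pixels"][100:300,110:350,::-1],None,fx=3,fy=3))
E
```

```text
30.4 [-0.0635002   0.31576396 -0.72550545] [ 655.72168753 -121.09685586  218.58632534]
496 [650.3  70.6] [94.7 41.6] 92.02 rear end x [-44.3071596  -41.24610169 -39.92961483] y -0.4137 78.81811145878422
```

View pics/p3.png

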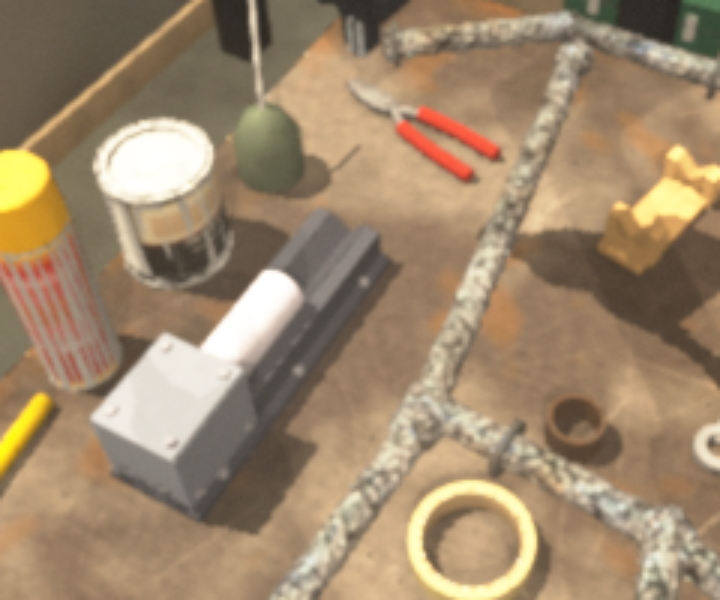

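The roller lies in the V with its front under the housing. Its rear end is at about (290,285) in the crop, block x ≈ -42, which matches the contact position. The gripper is well clear.

```bash
python3 -c "
from rig import arm
arm.sign_off()"
```

```text
the job is handed in; nothing more can be done
```

The roller is in the V-block, pushed home against the solid stop and let go. I handed the job in after about 30 s of robot time, well under the 64 s limit.

- **Placing:** I picked the roller off its rest, lowered it into the V until it made light contact, and opened the fingers. It settled at block x ≈ -50 mm, in line with the V.
- **Sliding:** I pushed its end with the shut fingers. It slid at about 4 N until my 9 N trip limit stopped the move.
- **Feeling the stop:** I pressed again in 0.5 mm steps. The arm stayed at the same position to within 0.1 mm while the force rose steadily to about 15 N. That leaves roughly 9–11 N on the solid stop. The peak between readings was not recorded.
- **Last checks:** The camera put the roller's rear end at x ≈ -41 to -42 mm, against -42.2 mm from the contact position. That puts the stop about 48 mm behind the mouth, inside the stated 25–70 mm. The axis was about 0.4 mm off the V's middle and within about 0.5° of it, and the gripper was clear.

**Not confirmed:** I could not measure the plunger force after letting go. The camera, good to about 2 mm, showed no spring-back.

One check disagreed: after the release, the top camera saw only a 52 mm stretch of the roller (the rest was probably hidden by the arm). I relied on the scene camera for position from there on.

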